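Throw the mould clamp over centre with its extension bar

TASK

Shut the plaster mould: take the extension bar out of its stand, push it fully down into the tilted socket of the clamp's lever, and with the bar throw the lever over past its dead point until it is hard against its far stop and the mould is closed. Then draw the bar out and stand it back fully down and upright in its stand, leaving the lever locked. Work the lever only through the bar, never touching the clamp with the gripper or arm, and do not disturb the jars, cup and tumblers around.

Things in the scene. Friction and masses are not known exactly. Their poses are not given: they have to be found in the camera images.
- clamp: fixed clamp: plywood base 100 x 195 x 16 mm (x -50..50, y -115..80 mm), a two-part plaster mould (80 mm wide, top 88 mm above the bench, y -102..-25) between a steel fence and a sliding plunger, and a steel lever between two upright cheeks. Origin on the bench mid-clamp, z up, y along the plunger: mould toward -y, lever pivot toward +y.
- lever_pivot (a point): point on the lever's hinge axis midway between the cheeks, at (0, 50, 65) mm in the clamp's frame; its axes are the clamp's; the hinge axis is x.
- lever (a joint): lever angle (rad), turning about the clamp's +x. The socket axis leans from vertical to the clamp's +y by 0.62 minus this value: 0 open, leaning away from the mould (the start); dead point 1.0; stop 1.22, leaning 0.60 to -y over the shut mould. Below 1.0 a spring resists, at most 1.5 N m near 0.5, plus 0.15 N m friction; beyond, it pulls to the stop and holds it there with 0.9 N m.
- socket_floor (a point): middle of the floor of the lever's socket, 25 mm from the pivot; moves with the lever; z points out of the socket along its axis, x parallel to the hinge. The socket is a square hole 14.5 mm wide, 50 mm from floor to rim (rim 75 mm from the pivot), its top 8 mm flaring to 26.5 mm; outside about 34 mm wide at the rim.
- bar: loose bar 170 mm long, 0.2 kg: round steel shank 12 mm across with tapered foot (7 mm at the tip), collar 24 mm across 56 to 62 mm above the tip, round wooden handle 26 mm across, straight from 100 to 160 mm above the tip. Origin at the tip on the axis, z toward the handle. Starts upright in its stand. Fully in, the tip rests on the floor and the collar is 6 mm above the rim.
- bar_stand: fixed wooden block 64 x 64 mm, 60 mm high to the rim of the flared steel bush in its top; holds the bar upright. Origin under its centre, z up.
- stand_floor (a point): middle of the floor of the hole in the stand, 10 mm above the bench under its centre; hole square 14.5 mm wide, 50 mm deep, the top 8 mm flaring to 26.5 mm.
- water_cup: bystander: white enamel cup with a dark rim, 72 mm across, 64 mm high, origin under its centre, behind the clamp.
- glaze_jar_3: bystander: pale glaze jar with a black lid, 58 mm across, 73 mm high, origin under its centre, behind the stand.
- tumbler_20: bystander: clay tumbler, 68 mm across, 89 mm high, origin under its centre, left of the clamp.

How it is judged:
On the way, in this order (a step that is already met when the one before it is completed fails the run):
1. the bar is fully down in the lever's socket (tip within 10 mm of the socket floor, axes within 0.12 rad) while the lever is still open (below 0.35) (distance between bar and socket_floor below 0.01 m and angle between the z axis of bar and the z axis of socket_floor, either way round below 0.12 rad and value of joint lever below 0.35 rad), for 0.1 s.
2. the lever is thrown past its dead point to the stop (above 1.12) with the bar still in the socket (tip within 20 mm of the floor) (value of joint lever above 1.12 rad and distance between bar and socket_floor below 0.02 m), for 0.1 s.
At the end, for the whole second after the job is handed in: The lever rests locked at its far stop (above 1.12 rad), and the bar stands at rest and upright (within 0.12 rad) in its stand, its tip within 10 mm of the floor of the hole (value of joint lever above 1.12 rad and distance between bar and stand_floor below 0.01 m and angle between bar's own z axis and vertical below 0.12 rad and linear speed of bar below 0.03 m/s); the robot touches nothing.
It fails at once if the gripper or arm touches the clamp or its lever with more than 2 N (contact force between any of the fingers, the arm and clamp above 2 N).
It fails at once if the cup, jar or tumbler is moved by more than 30 mm (distance of any of water_cup, glaze_jar_3, tumbler_20 from where it was at the start of the episode above 0.03 m).
It also fails if it takes over 58 s, if anything falls off the work surface, if the arm or the gripper's body presses on something with over 40 N, if the wrist force passes 120 N, or if a joint passes its speed limit or range.

ROBOT

A 6-joint arm with a two-finger parallel gripper is mounted at the origin on a cart in front of the work surface, level with it; the furniture and walls round the work are solid. World frame = base frame: x ahead of the robot, y to its left, z up, the work surface at z = 0. Lengths are in m, angles in rad, forces in N, time in s.
With the tool pointing down it reaches from about 0.375 to 0.975 m from the base axis. Payload 3.8 kg.
Tool frame: the origin (TCP) lies between the finger pads; the fingertips stand 22 mm ahead of it and the grasp point (between the pads) lies 3 mm ahead of it; z points along the fingers, y is the direction in which the jaws open and shut (so a half turn about z gives the same grasp; the last joint's range is limited). The gripper opens to 85 mm and grips with 20 to 120 N. Pads are 22 mm wide; open, the fingers measure 114 mm over their backs; the gripper's body (76 mm by 85 mm) begins 54 mm behind the grasp point. The pads swing forward as they close: fully open they stand 13 mm farther back than shut.
Start: joints at [-1.264, 0.264, 1.604, -0, 1.274, -0.037], TCP at [0.228, -0.635, 0.253] pointing down, gripper open.
Joint ranges: [-2.63, 2.63], [-0.94, 2.18], [0.31, 2.57], [-1.31, 4.45], [0, 2.66], [-2.55, 2.55]. Speed limits (rad/s): [2.57, 2.57, 3.14, 3.14, 3.14, 3.14].

INTERFACE

Orientations are given as a rotation vector (axis times angle).
In Python, from workcell import * gives the robot as it stands.
- The arm moves only by the tool step_arm, never from a script. Its argument "motion" is a list that holds one entry, the list of rows, each a list of 7 numbers: the finger opening in m, from 0 to 0.0854, then the shift along the world's x, y, z in m, then the turn, a rotation vector about the world's x, y, z in degrees. A call has exactly 8 rows; each row is the pose to reach, as a shift and turn from the pose measured when the call began; what a row does not reach only later rows make up. A row lasts 1/8 s, in which the tool goes at most 62.5 mm and 10.7 degrees, less where a joint would pass 70% of its speed; a pose out of reach is approached as far as the arm can. A call with a gripper value outside its range is refused whole. The fingers move at their own pace and stop on an object; "newtons" is the grip in N (left out, the last holds). Time passes only in rows, so rows that repeat a pose let the fingers close, or fill a call up. It gives the time, the measured TCP pose, the force and the opening at its end, in the units of the state.
- read_state(): the state, without advancing time (a new reading comes with each control period).
- read_camera(name): name is "scene" or "top" or "wrist"; returns (picture, depth): 480x640x3 uint8, blue, green, red; 480x640 float32, m along the optical axis (not along the pixel's ray), 0 where there is no reading.
- get_calibration(name): a dict with "K" (3x3 intrinsics, pixels), "dist_coeffs" ([k1, k2, p1, p2, k3] as OpenCV has them; the pictures are not rectified), "world_from_camera" (4x4, takes a point from camera to world coordinates). Camera axes: x right, y down, z forward; pixel columns grow to the right and rows downward; lengths in m; the calibration is good to about 2 mm. A picture is of the moment at which its call begins: read the wrist's pose just before it. get_calibration takes no time and is no camera call; for the wrist camera it gives the pose at the moment of the call.
- finish_job(): hands the job in, once; it reports no verdict.
Trained networks look in the newest picture that a camera, given by its name, has taken for a name from the list of things; names that differ only in an ending like _2 or _b are one class to them, and where a whole thing is asked for, a point or a joint stands for the part that bears it (a point fixed in the world has none). Each returns a list of dicts, best first, with "score" (0 to 1); they miss things now and then, are a little off and sometimes report something else, mostly with a low value. They report only what shows in the picture. A call takes as long as a camera call.
- spot_in(camera, thing): "xyz" ([x, y, z] in m, in the coordinates of the camera as it stood for that picture, good to about 4 mm: the middle of the surface that is visible of it).
- regions_of(camera, thing): "region" (480x640 bool, what is visible of it).
The state is a dict: "time": time; "q": joint angles; "joint_vel": joint speeds; "joint_torque": joint torques, N m; "tool_pos": TCP position; "tcp_rot": TCP orientation; "wrist_force": force on the tool from outside, world axes, zero at the start; "torque": the same for the moment, N m; "width": opening from 0.0 (shut) to 1.0 (fully open).
Only numpy, scipy, OpenCV 4.12 (cv2) and the standard library are available. Lean on these libraries where they do the work, as an engineer would, in place of code of your own. Each camera call takes 0.05 s, during which the arm holds its last target. There are 200 camera calls.

## Working session

There is one attempt and no reset: what is moved stays moved. The work goes in short steps, Python scripts to look and compute and a tool call to move; the robot and the scene stay as the last step left them, time stands still between calls to the robot, and variables do not carry over. Pictures are saved under pics/ and viewed, on a budget of 10 in all, crops included, one or two more only if the job needs it, and the job is handed in when it is done.

Besides the shell and the picture viewer there is one more tool, called after "Call:" as name([rows], argument=value, ...), one row to a line, values as JSON. step_arm: Moves the arm, as the interface text tells. Its arguments: {"type":"object","properties":{"motion":{"type":"array"},"newtons":{"type":"number"}},"required":["motion"]}

```bash
mkdir -p pics
cat > h.py <<'E'
from workcell import *
import numpy as np, cv2
def tow(cam,p):
    T=np.array(get_calibration(cam)["world_from_camera"]); return (T@np.append(p,1))[:3]
def cloud(cam,d):
    c=get_calibration(cam);K=np.array(c["K"]);D=np.array(c["dist_coeffs"])
    v,u=np.mgrid[0:480,0:640]
    n=cv2.undistortPoints(np.stack([u,v],-1).reshape(-1,1,2).astype(np.float64),K,D).reshape(480,640,2)
    P=np.dstack([n[...,0]*d,n[...,1]*d,d]); T=np.array(c["world_from_camera"])
    return P@T[:3,:3].T+T[:3,3]
E
python3 - <<'E'
from h import *
np.set_printoptions(precision=4,suppress=True)
ims=[]
for cam in ("scene","top"):
    im,d=read_camera(cam); ims.append(im); np.save(f"{cam}.npy",cloud(cam,d)); cv2.imwrite(f"{cam}.png",im)
    for t in ("clamp","lever","bar","bar_stand","water_cup","glaze_jar_3","tumbler_20"):
        r=spot_in(cam,t)
        for x in r[:2]: print(cam,t,round(x["score"],2),tow(cam,x["xyz"]))
        g=regions_of(cam,t)
        if g: np.save(f"{cam}_{t}.npy",g[0]["region"])
cv2.imwrite("pics/scene.png",ims[0]);cv2.imwrite("pics/top.png",ims[1])
s=read_state();print(s)
E
```

```text
scene clamp 0.56 [ 0.4915 -0.084   0.0536]
scene clamp 0.24 [ 0.7168 -0.0174  0.0458]
scene lever 0.88 [ 0.4832 -0.0378  0.1022]
scene bar 0.71 [ 0.4839 -0.0368  0.1062]
scene bar 0.67 [ 0.4594 -0.3439  0.137 ]
scene bar_stand 0.68 [ 0.4522 -0.3261  0.0382]
scene water_cup 0.68 [ 0.7142 -0.016   0.0426]
scene glaze_jar_3 0.72 [ 0.572  -0.2873  0.0736]
scene tumbler_20 0.97 [0.6054 0.257  0.0572]
top clamp 0.96 [ 0.5111 -0.131   0.0424]
top lever 0.65 [ 0.4931 -0.0542  0.105 ]
top bar 0.92 [ 0.4641 -0.3488  0.1526]
top bar_stand 0.56 [ 0.4564 -0.3416  0.0552]
top water_cup 0.76 [ 0.7242 -0.0312  0.0355]
top tumbler_20 0.94 [0.6192 0.2368 0.0545]
{'time': 1.5, 'q': array([-1.2639,  0.2639,  1.604 ,  0.    ,  1.2737, -0.0369]), 'joint_vel': array([ 0.0012,  0.0014,  0.0007, -0.0019,  0.0002, -0.0002]), 'joint_torque': array([ -0.0002, -51.5048, -36.7705,  -0.0001,   0.001 ,  -0.    ]), 'tool_pos': array([ 0.2275, -0.6355,  0.2533]), 'tcp_rot': array([3.0953, 0.5374, 0.    ]), 'wrist_force': array([-1.1891,  0.3874,  0.2547]), 'torque': array([ 0.0297,  0.0199, -0.0135]), 'width': 0.9987599912589633}
```

View pics/scene.png

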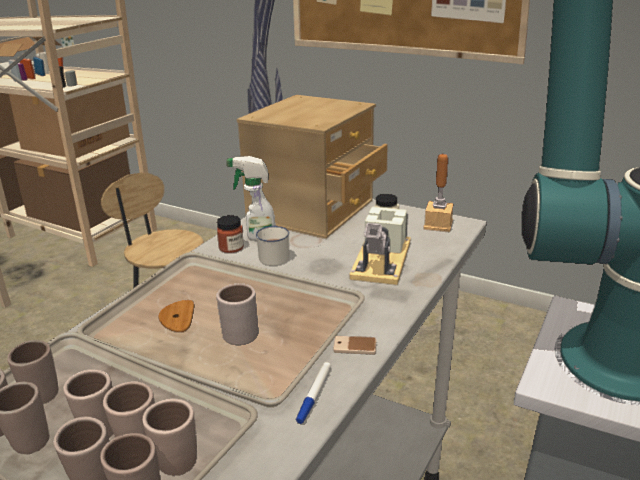

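View pics/top.png

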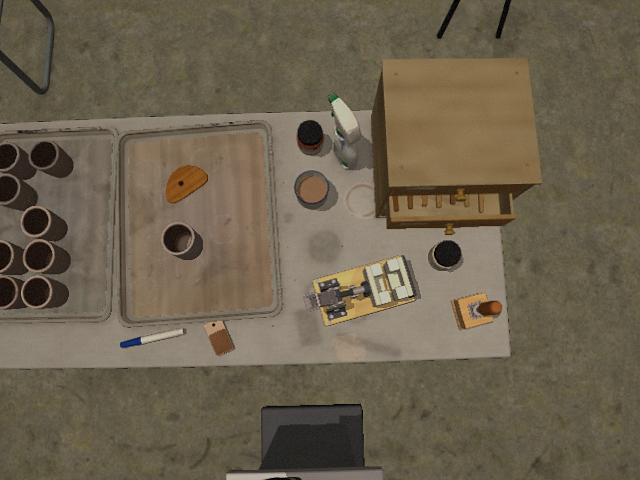

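Run:
```python
from h import *
np.set_printoptions(precision=4,suppress=True)
P=np.load("top.npy"); 
def rect(m,n):
    q=P[m]; r=cv2.minAreaRect((q[:,:2]*1000).astype(np.float32)); print(n,len(q),np.round(r[0],1),np.round(r[1],1),round(r[2],1), "medz",np.median(q[:,2])); return r
X,Y,Z=P[...,0],P[...,1],P[...,2]
roi=(abs(X-.5)<.1)&(Y>-.25)&(Y<.06)
base=(roi&(Z>.010)&(Z<.022)).astype(np.uint8)
base=cv2.morphologyEx(base,cv2.MORPH_OPEN,np.ones((3,3)))>0
rect(base,"base")
cl=cv2.morphologyEx((roi&(Z>.010)).astype(np.uint8),cv2.MORPH_OPEN,np.ones((3,3)))>0
rect(roi&(Z>.080)&(Z<.094),"mouldtop")
roi2=(abs(X-.46)<.06)&(abs(Y+.34)<.07)
rect(roi2&(Z>.04)&(Z<.066),"stand")
q=P[roi2&(Z>.09)];print("bar",q.mean(0),q.min(0),q.max(0))
S=np.load("scene.npy")
r2=(abs(S[...,0]-.46)<.06)&(abs(S[...,1]+.34)<.07)
for a in (.05,.065,.08,.1,.12,.14,.16): 
    q=S[r2&(S[...,2]>a)&(S[...,2]<a+.02)]; print(a,len(q),q.mean(0) if len(q) else 0)
print("scene cam",np.array(get_calibration("scene")["world_from_camera"])[:3,3],"top",np.array(get_calibration("top")["world_from_camera"])[:3,3])
for (n,c) in (("bench",roi),):
    print(np.median(Z[c&(abs(Z)<.008)]))
# lever pts
q=P[roi&(Z>.098)];print("lever hi",len(q),q.mean(0),q.max(0))
im=cv2.imread("top.png");cv2.imwrite("pics/topcrop.png",cv2.resize(im[220:350,290:520],None,fx=3.4,fy=3.4,interpolation=cv2.INTER_CUBIC))
```

```text
base 1699 [ 513.3 -131.9] [100.6 194.6] 14.3 medz 0.016131162288546497
mouldtop 1283 [ 512.9 -130.3] [ 80.2 180.3] 14.0 medz 0.08737569035886472
stand 710 [ 462.8 -353.8] [59.5 62.9] 12.5 medz 0.05024273530730805
bar [ 0.4622 -0.3489  0.1597] [ 0.4507 -0.3641  0.1092] [ 0.4748 -0.3412  0.1836]
0.05 273 [ 0.4583 -0.3467  0.0546]
0.065 61 [ 0.4592 -0.3486  0.0754]
0.08 42 [ 0.4601 -0.3494  0.0899]
0.1 62 [ 0.4582 -0.3457  0.1124]
0.12 93 [ 0.4587 -0.3451  0.131 ]
0.14 87 [ 0.4578 -0.3452  0.1502]
0.16 98 [ 0.4578 -0.3464  0.1699]
scene cam [0.0517 0.9182 0.6313] top [ 0.4292 -0.0433  1.1083]
7.807232265899522e-05
lever hi 1586 [ 0.4432 -0.0411  0.8747] [ 0.5043 -0.0107  1.1083]
```

View pics/topcrop.png

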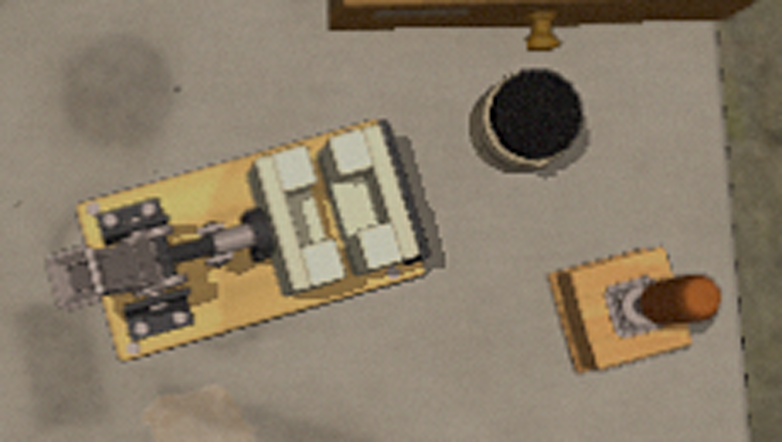

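Call:
step_arm([
  [[0.085,0.04,0.045,0.03,0,0,0],[0.085,0.08,0.09,0.047,0,0,0],[0.085,0.12,0.14,0.047,0,0,-2],[0.085,0.16,0.19,0.047,0,0,-5.4],[0.085,0.2,0.235,0.047,0,0,-5.4],[0.085,0.2325,0.28,0.047,0,0,-5.4],[0.085,0.2325,0.28,0.047,0,0,-5.4],[0.085,0.2325,0.28,0.047,0,0,-5.4]],
])

```text
time: 2.5
tool_pos: [0.46, -0.3555, 0.3004]
tcp_rot: [3.116, 0.393, -0.001]
wrist_force: [-0.1, -1.1, -0.3]
width: 0.992
```

Run:
```python
from h import *
np.set_printoptions(precision=4,suppress=True)
s=read_state();print(s["time"],s["tool_pos"],s["tcp_rot"],s["q"])
im,d=read_camera("wrist"); P=cloud("wrist",d);cv2.imwrite("pics/w1.png",im);np.save("w1.npy",P)
print(np.array(get_calibration("wrist")["world_from_camera"]))
X,Y,Z=P[...,0],P[...,1],P[...,2]
roi=(abs(X-.462)<.06)&(abs(Y+.354)<.06)
for lo,hi in ((.054,.062),(.066,.074),(.105,.165),(.172,.185)):
    q=P[roi&(Z>lo)&(Z<hi)]
    if len(q): print(lo,len(q),q.mean(0),q.min(0),q.max(0),cv2.minAreaRect((q[:,:2]*1000).astype(np.float32)))
```

```text
2.5 [ 0.46   -0.3555  0.3004] [ 3.1163  0.3927 -0.0006] [-0.7004  0.0613  1.751  -0.0008  1.3291  0.6198]
[[ 0.2473 -0.9342 -0.257   0.5247]
 [-0.9689 -0.2378 -0.0678 -0.3406]
 [ 0.0022  0.2658 -0.964   0.4211]
 [ 0.      0.      0.      1.    ]]
0.054 437 [ 0.4703 -0.3555  0.0585] [ 0.4467 -0.3744  0.054 ] [ 0.4802 -0.3393  0.0614] ((464.1480712890625, -356.8414001464844), (28.413087844848633, 32.113182067871094), 12.857075691223145)
0.066 167 [ 0.4697 -0.3554  0.0716] [ 0.461  -0.3675  0.0669] [ 0.4742 -0.3455  0.0734] ((468.82220458984375, -355.435791015625), (10.069535255432129, 22.413766860961914), 15.177475929260254)
0.105 467 [ 0.4723 -0.3545  0.1398] [ 0.4616 -0.3694  0.1102] [ 0.4752 -0.3442  0.1649] ((469.63336181640625, -355.7208557128906), (11.484450340270996, 25.598407745361328), 10.727917671203613)
0.172 1146 [ 0.464  -0.3566  0.1785] [ 0.4512 -0.3691  0.172 ] [ 0.4745 -0.3449  0.1821] ((463.29058837890625, -356.95135498046875), (22.610210418701172, 24.54857063293457), 17.03026580810547)
```

View pics/w1.png

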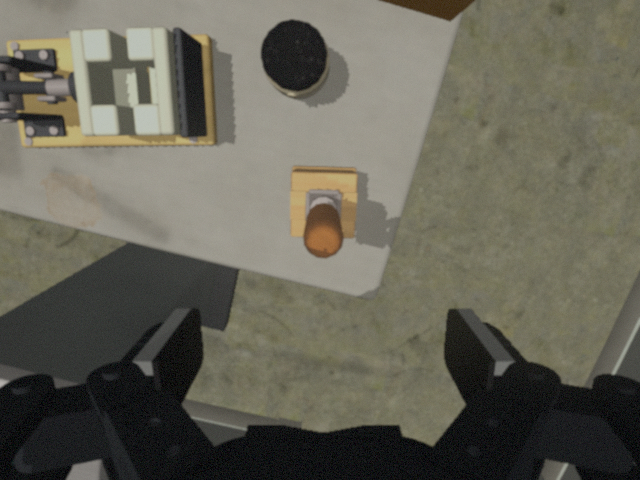

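Call:
step_arm([
  [[0.085,0.003,-0.001,-0.04,0,0,0],[0.085,0.003,-0.001,-0.09,0,0,0],[0.085,0.003,-0.001,-0.14,0,0,0],[0.085,0.003,-0.001,-0.157,0,0,0],[0.06,0.003,-0.001,-0.157,0,0,0],[0.02,0.003,-0.001,-0.157,0,0,0],[0.02,0.003,-0.001,-0.157,0,0,0],[0.02,0.003,-0.001,-0.157,0,0,0]],
], newtons=100)

```text
time: 3.55
tool_pos: [0.4637, -0.3575, 0.146]
tcp_rot: [3.115, 0.39, 0.003]
wrist_force: [-0.4, 2.5, 6.4]
width: 0.278
```

Call:
step_arm([
  [[0.02,0,0,0.04,0,0,0],[0.02,0,0,0.09,0,0,0],[0.02,0,0,0.14,0,0,0],[0.02,0,0.05,0.17,0,0,0],[0.02,0,0.11,0.17,0,0,0],[0.02,0,0.17,0.17,0,0,0],[0.02,0,0.23,0.17,0,0,0],[0.02,0,0.27,0.17,0,0,0]],
], newtons=100)

```text
time: 4.55
tool_pos: [0.4632, -0.085, 0.3167]
tcp_rot: [3.115, 0.393, 0.006]
wrist_force: [0.1, 0.2, -2.9]
width: 0.284
```

Call:
step_arm([
  [[0.02,-0.001,0.05,0,-5,-1.3,0],[0.02,-0.002,0.1,0,-12,-3.1,0],[0.02,-0.003,0.15,0,-20,-5.1,0],[0.02,-0.003,0.172,0,-28,-7.1,0],[0.02,-0.003,0.172,-0.01,-34.4,-8.8,0],[0.02,-0.003,0.172,-0.02,-34.4,-8.8,0],[0.02,-0.003,0.172,-0.02,-34.4,-8.8,0],[0.02,-0.003,0.172,-0.02,-34.4,-8.8,0]],
])

```text
time: 5.55
tool_pos: [0.4606, 0.0862, 0.2978]
tcp_rot: [2.505, 0.313, 0.107]
wrist_force: [-1.3, 0.1, -1.2]
width: 0.282
```

```bash
cat > look.py <<'E'
from h import *
import sys
from scipy.spatial.transform import Rotation as R
np.set_printoptions(precision=4,suppress=True)
n=sys.argv[1]
s=read_state();print(s["time"],s["tool_pos"],s["tcp_rot"],s["q"],s["wrist_force"],s["width"])
print("toolz",R.from_rotvec(s["tcp_rot"]).as_matrix()[:,2])
for c in sys.argv[2:]:
    im,d=read_camera(c);np.save(f"{n}_{c}.npy",cloud(c,d));cv2.imwrite(f"{n}_{c}.png",im)
E
python3 look.py a wrist scene top; python3 -c "
import cv2,numpy as np
a=cv2.imread('a_wrist.png');b=cv2.imread('a_scene.png')[150:300,300:480];t=cv2.imread('a_top.png')[220:350,270:430]
o=np.zeros((600,800,3),np.uint8);o[:360,:480]=cv2.resize(a,(480,360));b=cv2.resize(b,(320,267));o[:267,480:]=b;t=cv2.resize(t,(280,228));o[365:593,:280]=t
cv2.imwrite('pics/a.png',o)"
```

```text
5.55 [0.4606 0.0862 0.2978] [2.5046 0.3135 0.1065] [ 0.5279 -0.0737  2.0024 -0.6015  1.4314  2.003 ] [-1.299   0.1242 -1.2163] 0.28184260354274937
toolz [ 0.1475 -0.5626 -0.8134]
```

View pics/a.png

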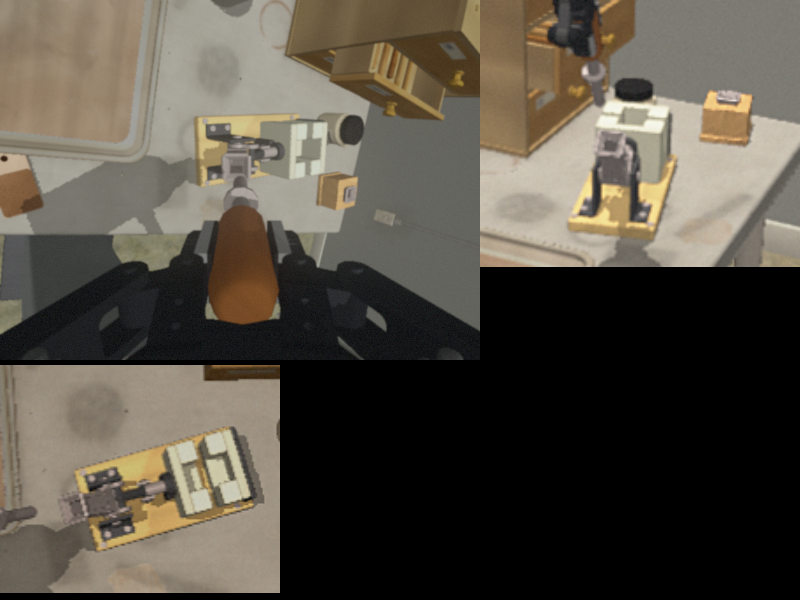

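```bash
cat > fit.py <<'E'
from h import *
np.set_printoptions(precision=1,suppress=True)
th=np.radians(14.3);yh=np.array([-np.sin(th),np.cos(th),0]);xh=np.array([np.cos(th),np.sin(th),0])
piv=np.array([.4967,-.0664,.065]);u=np.sin(.62)*yh+np.cos(.62)*np.array([0,0,1]);w=np.cross(u,xh)
A=np.stack([xh,w,u])
for f in ("a_wrist","a_top","top","a_scene","scene"):
    P=np.load(f+".npy"); v=P.reshape(-1,3); v=v[np.isfinite(v).all(1)]
    L=(v-piv)@A.T*1000
    m=(abs(L[:,0])<26)&(abs(L[:,1])<30)&(L[:,2]>69)&(L[:,2]<82)
    q=L[m]; print(f,len(q),"pct x",np.percentile(q[:,0],[2,50,98]),"w",np.percentile(q[:,1],[2,50,98]),"u",np.percentile(q[:,2],[5,50,95])) if m.sum()>5 else 0
# bar in tool coords
T=np.array([.4606,.0862,.2978]);tz=np.array([.1475,-.5626,-.8134]);ty=-xh+0;ax=xh;bw=np.cross(tz,ax)
for f in ("a_wrist","a_top","a_scene"):
    v=np.load(f+".npy").reshape(-1,3)-T; L=np.stack([v@ax,v@bw,v@tz],1)*1000
    for lo,hi in ((-20,20),(40,70),(82,112),(112,140)):
        q=L[(abs(L[:,0])<20)&(abs(L[:,1])<20)&(L[:,2]>lo)&(L[:,2]<hi)]
        if len(q)>5: print(f,lo,len(q),np.percentile(q,[3,97],axis=0).ravel())
E
python3 fit.py
```

```text
a_wrist 839 pct x [-15.7   2.   15. ] w [-18.4   0.2  12.7] u [69.6 72.5 74.2]
a_top 161 pct x [-15.9  -0.3  15.2] w [-16.7   2.2  13.8] u [69.5 73.1 76. ]
top 165 pct x [-15.9  -0.6  15.2] w [-17.    1.   13.6] u [69.7 73.  76.5]
a_scene 170 pct x [-18.   -2.5  12.8] w [-15.9  -2.1  14.9] u [70.4 74.1 77.4]
scene 175 pct x [-18.3  -2.3  12.8] w [-16.1  -3.2  14.9] u [69.9 73.7 77.5]
a_wrist -20 7044 [  2.1 -16.7 -19.2  12.4  18.6  17.4]
a_wrist 40 182 [ 2.2 -4.4 57.3  5.8  5.7 69.8]
a_wrist 82 75 [  2.4  -4.8 101.2   5.9   5.  111.4]
a_wrist 112 148 [  1.5  -5.7 112.6   6.    5.1 130.5]
a_top -20 64 [-12.9   2.8 -19.3  11.2  19.9  18.6]
a_top 40 71 [-5.3  0.5 41.1  5.1 10.4 69.5]
a_top 82 63 [ -4.8  -1.7  88.2   5.9   5.5 110.7]
a_top 112 48 [ -4.6  -0.9 113.5   6.3   4.5 131.8]
a_scene -20 130 [-14.6 -19.2 -18.7  -8.1  17.9  18. ]
a_scene 40 55 [-8.4 -8.1 48.5  2.2 -0.4 69.5]
a_scene 82 46 [ -7.3  -8.2  87.9   2.9  -1.7 111.2]
a_scene 112 39 [ -7.2  -8.2 112.3   2.3  -1.4 131.7]
```

Call:
step_arm([
  [[0.02,-0.0043,0.004,-0.0035,0,0,0],[0.02,0,-0.0128,-0.028,0,0,0],[0.02,0.005,-0.0326,-0.0564,0,0,0],[0.02,0.005,-0.0326,-0.0564,0,0,0],[0.02,0.0064,-0.038,-0.0645,0,0,0],[0.02,0.0079,-0.0439,-0.0727,0,0,0],[0.02,0.0079,-0.0439,-0.0727,0,0,0],[0.02,0.0079,-0.0439,-0.0727,0,0,0]],
], newtons=100)

```text
time: 6.7
tool_pos: [0.4689, 0.0426, 0.2255]
tcp_rot: [2.504, 0.313, 0.108]
wrist_force: [0.8, -0.4, -2.9]
width: 0.282
```

```bash
python3 look.py b wrist scene; python3 -c "
import cv2,numpy as np
a=cv2.imread('b_wrist.png')[120:330,200:480];b=cv2.imread('b_scene.png')[170:290,320:440]
o=np.zeros((400,800,3),np.uint8);o[:300,:400]=cv2.resize(a,(400,300));o[:400,400:]=cv2.resize(b,(400,400))
cv2.imwrite('pics/b.png',o)"
```

```text
6.7 [0.4689 0.0426 0.2255] [2.5044 0.3132 0.1078] [ 0.4406 -0.0377  2.1093 -0.6428  1.2685  2.0226] [ 0.7957 -0.3531 -2.9022] 0.28235219757689217
toolz [ 0.1484 -0.5626 -0.8133]
```

View pics/b.png

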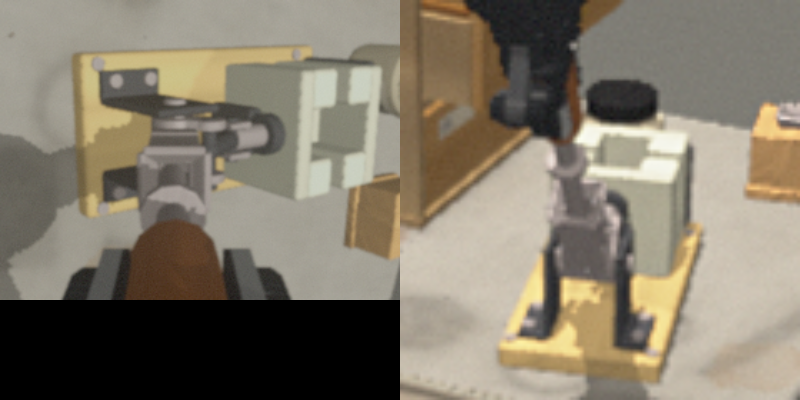

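Call:
step_arm([
  [[0.02,0.0011,-0.0045,-0.0065,0,0,0],[0.02,0.0022,-0.009,-0.013,0,0,0],[0.02,0.0033,-0.0135,-0.0195,0,0,0],[0.02,0.004,-0.016,-0.023,0,0,0],[0.02,0.0046,-0.018,-0.026,0,0,0],[0.02,0.005,-0.0195,-0.028,0,0,0],[0.02,0.005,-0.0195,-0.028,0,0,0],[0.02,0.005,-0.0195,-0.028,0,0,0]],
], newtons=100)

```text
time: 7.8
tool_pos: [0.4741, 0.0232, 0.1977]
tcp_rot: [2.505, 0.313, 0.109]
wrist_force: [0.1, -0.3, -1.8]
width: 0.282
```

```bash
python3 look.py c wrist scene; python3 -c "
import cv2,numpy as np
a=cv2.imread('c_wrist.png')[120:330,200:480];b=cv2.imread('c_scene.png')[170:290,320:440]
o=np.zeros((400,800,3),np.uint8);o[:300,:400]=cv2.resize(a,(400,300));o[:400,400:]=cv2.resize(b,(400,400))
cv2.imwrite('pics/c.png',o)"
```

```text
7.8 [0.4741 0.0232 0.1977] [2.5045 0.3134 0.1086] [ 0.399  -0.014   2.1431 -0.6662  1.2004  2.0296] [ 0.1027 -0.3036 -1.8379] 0.2820549198838767
toolz [ 0.149  -0.5624 -0.8133]
```

View pics/c.png

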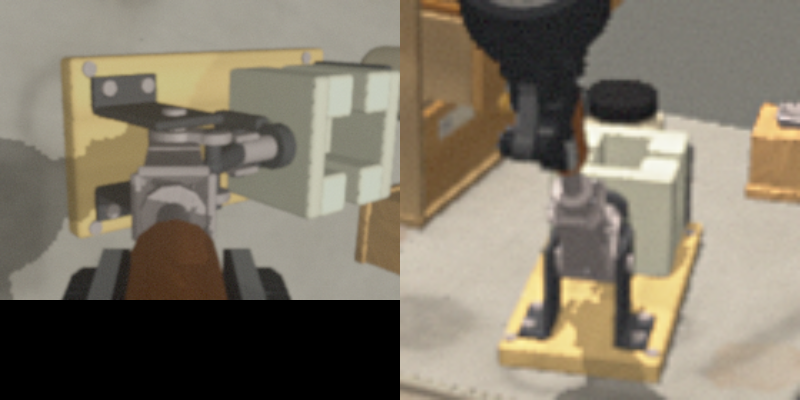

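Call:
step_arm([
  [[0.02,0.0001,-0.0006,-0.0008,0,0,0],[0.02,0.0003,-0.0011,-0.0016,0,0,0],[0.02,0.0004,-0.0017,-0.0024,0,0,0],[0.02,0.0006,-0.0022,-0.0032,0,0,0],[0.02,0.0007,-0.0028,-0.004,0,0,0],[0.02,0.0007,-0.0028,-0.004,0,0,0],[0.02,0.0007,-0.0028,-0.004,0,0,0],[0.02,0.0007,-0.0028,-0.004,0,0,0]],
], newtons=100)

```text
time: 8.9
tool_pos: [0.4755, 0.0223, 0.1967]
tcp_rot: [2.507, 0.311, 0.113]
wrist_force: [-8.4, 12.0, 15.6]
width: 0.278
```

Call:
step_arm([
  [[0.02,0.0033,-0.0131,0.0087,5.55,1.42,0],[0.02,0.0069,-0.027,0.016,11.1,2.83,0],[0.02,0.0106,-0.0416,0.0218,16.66,4.25,0],[0.02,0.0144,-0.0566,0.0261,22.2,5.66,0],[0.02,0.0184,-0.072,0.0288,27.76,7.08,0],[0.02,0.0223,-0.0875,0.0299,33.3,8.49,0],[0.02,0.0223,-0.0875,0.0299,33.3,8.49,0],[0.02,0.0223,-0.0875,0.0299,33.3,8.49,0]],
], newtons=120)

```text
time: 9.9
tool_pos: [0.4965, -0.0629, 0.2265]
tcp_rot: [3.108, 0.378, 0.011]
wrist_force: [-4.2, 10.7, 3.4]
width: 0.278
```

```bash
python3 look.py d scene; python3 -c "
import cv2,numpy as np
b=cv2.imread('d_scene.png')[130:290,300:460]
cv2.imwrite('pics/d.png',cv2.resize(b,(480,480)))"
```

```text
9.9 [ 0.4965 -0.0629  0.2265] [3.1076 0.3776 0.0113] [-0.1702 -0.0563  2.0061 -0.0093  1.1817  1.1623] [-4.2186 10.6765  3.4304] 0.27760206970401224
toolz [ 0.0085 -0.0102 -0.9999]
```

View pics/d.png

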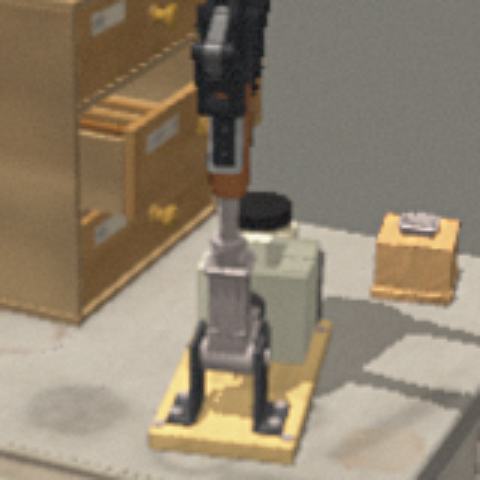

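Call:
step_arm([
  [[0.02,0.0043,-0.0176,-0.0002,5.1,1.3,0],[0.02,0.0082,-0.033,-0.0023,10.7,2.7,0],[0.02,0.0121,-0.0482,-0.006,16.2,4.1,0],[0.02,0.0158,-0.0629,-0.0112,21.8,5.6,0],[0.02,0.0195,-0.0771,-0.0179,27.3,7.0,0],[0.02,0.0229,-0.0906,-0.026,32.8,8.4,0],[0.02,0.0236,-0.0932,-0.0278,34,8.7,0],[0.02,0.0236,-0.0932,-0.0278,34,8.7,0]],
], newtons=120)

```text
time: 10.95
tool_pos: [0.5197, -0.1563, 0.198]
tcp_rot: [-2.526, -0.304, 0.096]
wrist_force: [-1.0, 1.1, -1.7]
width: 0.276
```

```bash
python3 look.py e scene wrist; python3 -c "
import cv2,numpy as np
b=cv2.resize(cv2.imread('e_scene.png')[130:290,300:460],(400,400));a=cv2.resize(cv2.imread('e_wrist.png'),(400,300))
o=np.zeros((400,800,3),np.uint8);o[:,:400]=b;o[:300,400:]=a
cv2.imwrite('pics/e.png',o)"
```

```text
10.95 [ 0.5197 -0.1563  0.198 ] [-2.5262 -0.3043  0.096 ] [-0.5738  0.3149  1.7542  0.3975  1.5376  0.6486] [-0.959   1.131  -1.6686] 0.2758170367941939
toolz [-0.1354  0.5481 -0.8254]
```

View pics/e.png

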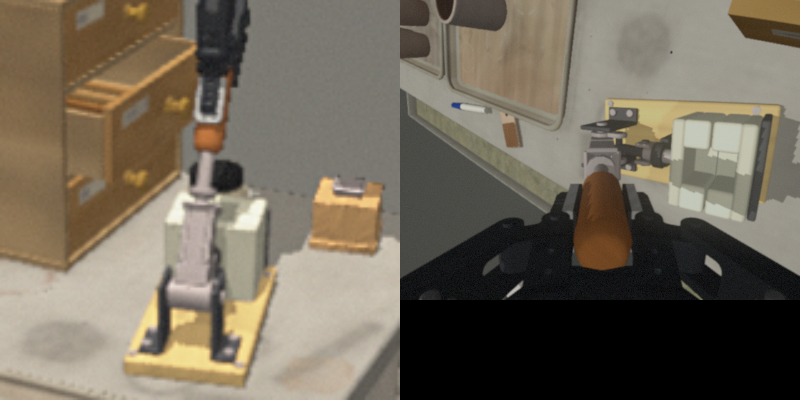

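Call:
step_arm([
  [[0.02,0.0006,-0.0024,-0.0017,1,0.25,0],[0.02,0.0012,-0.0048,-0.0034,2,0.5,0],[0.02,0.0012,-0.0048,-0.0034,2,0.5,0],[0.02,0.0012,-0.0048,-0.0034,2,0.5,0],[0.02,0.0012,-0.0048,-0.0034,2,0.5,0],[0.02,0.0012,-0.0048,-0.0034,2,0.5,0],[0.02,0.0012,-0.0048,-0.0034,2,0.5,0],[0.02,0.0012,-0.0048,-0.0034,2,0.5,0]],
], newtons=120)

```text
time: 12.05
tool_pos: [0.5212, -0.1605, 0.1956]
tcp_rot: [-2.492, -0.303, 0.099]
wrist_force: [-0.7, 0.6, -1.9]
width: 0.275
```

Call:
step_arm([
  [[0.02,0.0006,-0.0024,-0.0017,1,0.25,0],[0.02,0.0012,-0.0048,-0.0034,2,0.5,0],[0.02,0.0012,-0.0048,-0.0034,2,0.5,0],[0.02,0.0012,-0.0048,-0.0034,2,0.5,0],[0.02,0.0012,-0.0048,-0.0034,2,0.5,0],[0.02,0.0012,-0.0048,-0.0034,2,0.5,0],[0.02,0.0012,-0.0048,-0.0034,2,0.5,0],[0.02,0.0012,-0.0048,-0.0034,2,0.5,0]],
], newtons=120)

```text
time: 13.05
tool_pos: [0.5222, -0.1644, 0.1929]
tcp_rot: [-2.454, -0.299, 0.104]
wrist_force: [-1.8, 4.6, 4.2]
width: 0.275
```

```bash
python3 look.py f scene wrist top
cat > lev.py <<'E'
from h import *
import sys
np.set_printoptions(precision=1,suppress=True)
th=np.radians(14.3);yh=np.array([-np.sin(th),np.cos(th),0]);xh=np.array([np.cos(th),np.sin(th),0])
piv=np.array([.4972,-.0675,.0655]);A=np.stack([xh,yh,[0,0,1]])
for f in sys.argv[1:]:
    L=(np.load(f+".npy").reshape(-1,3)-piv)@A.T*1000
    r=np.hypot(L[:,1],L[:,2]);a=np.arctan2(-L[:,1],L[:,2])
    # lever body rim zone by radius; angle median/extents (positive = toward mould)
    for lo,hi in ((40,55),(55,70),(70,77),(88,96),(97,120)):
        m=(abs(L[:,0])<18)&(r>lo)&(r<hi)&(abs(a-(.6))<.5)&(L[:,2]>15)
        if m.sum()>5: print(f,lo,m.sum(),"ang pct",np.round(np.percentile(a[m],[3,50,97]),3), "perp at .60 mm",np.percentile((r*np.sin(a-.6))[m],[3,97]),"x",np.percentile(L[m,0],[3,97]))
E
python3 lev.py f_scene f_wrist f_top
```

```text
13.05 [ 0.5222 -0.1644  0.1929] [-2.4542 -0.2985  0.1041] [-0.6011  0.3676  1.7217  0.4271  1.5869  0.6159] [-1.7673  4.6142  4.2015] 0.27494386466187537
toolz [-0.1492  0.6046 -0.7824]
f_scene 40 106 ang pct [0.2 0.3 0.7] perp at .60 mm [-16.7   2.3] x [-15.3   8.2]
f_scene 55 103 ang pct [0.3 0.4 0.6] perp at .60 mm [-17.6   2.8] x [-15.5   8.1]
f_scene 70 48 ang pct [0.3 0.4 0.4] perp at .60 mm [-19.9 -11.2] x [-17.5  10.4]
f_scene 88 22 ang pct [0.5 0.6 0.6] perp at .60 mm [-9.6  1.9] x [-9.2  4.7]
f_scene 97 67 ang pct [0.5 0.6 0.6] perp at .60 mm [-5.9  4.7] x [-9.   3.1]
f_wrist 40 247 ang pct [0.4 0.6 0.9] perp at .60 mm [-9.6 13.2] x [ 1.4 11.1]
f_wrist 55 131 ang pct [0.5 0.5 0.8] perp at .60 mm [-8.8 12.5] x [ 1.9 11. ]
f_wrist 70 1257 ang pct [0.4 0.5 0.8] perp at .60 mm [-13.9  17.1] x [-12.3  14.2]
f_wrist 88 791 ang pct [0.5 0.7 0.8] perp at .60 mm [-5.7 15.8] x [-2.8 10.7]
f_wrist 97 123 ang pct [0.6 0.7 0.7] perp at .60 mm [ 1.1 10.5] x [2.7 5.8]
f_top 40 66 ang pct [0.2 0.3 0.7] perp at .60 mm [-14.6   5.4] x [-12.5  10.9]
f_top 55 100 ang pct [0.4 0.4 0.7] perp at .60 mm [-14.1   8.1] x [-11.7  10.2]
f_top 70 110 ang pct [0.4 0.5 0.8] perp at .60 mm [-16.   11.8] x [-15.8  15.1]
f_top 88 50 ang pct [0.5 0.6 0.7] perp at .60 mm [-9.1  6.9] x [-7.8 10.1]
f_top 97 47 ang pct [0.6 0.6 0.6] perp at .60 mm [-3.1  3.5] x [-4.9  5.9]
```

Call:
step_arm([
  [[0.02,-0.0011,0.004,0.0025,-1.7,-0.4,0],[0.02,-0.0021,0.007,0.0045,-3.4,-0.9,0],[0.02,-0.0007,0.0015,0.0127,-3.4,-0.9,0],[0.02,0.0014,-0.0067,0.025,-3.4,-0.9,0],[0.02,0.0035,-0.0149,0.0375,-3.4,-0.9,0],[0.02,0.0056,-0.0231,0.05,-3.4,-0.9,0],[0.02,0.0084,-0.034,0.0664,-3.4,-0.9,0],[0.02,0.0112,-0.045,0.0829,-3.4,-0.9,0]],
], newtons=120)

```text
time: 14.2
tool_pos: [0.5337, -0.2103, 0.277]
tcp_rot: [-2.515, -0.306, 0.095]
wrist_force: [0.3, -0.6, -2.3]
width: 0.278
```

```bash
python3 look.py g scene top; python3 lev.py g_scene g_top| grep -v " 88 \| 97 "; python3 -c "
import cv2,numpy as np
b=cv2.resize(cv2.imread('g_scene.png')[130:290,300:460],(400,400))
a=cv2.resize(cv2.imread('g_top.png')[200:360,270:530],(400,246))
o=np.zeros((400,800,3),np.uint8);o[:,:400]=b;o[:246,400:]=a
cv2.imwrite('pics/g.png',o)"
```

```text
14.2 [ 0.5337 -0.2103  0.277 ] [-2.5151 -0.3062  0.0947] [-0.6312  0.3289  1.5863  0.3819  1.7075  0.656 ] [ 0.3044 -0.5758 -2.2915] 0.2784283579760045
toolz [-0.1363  0.5569 -0.8193]
g_scene 40 101 ang pct [0.2 0.3 0.7] perp at .60 mm [-16.8   4. ] x [-15.3   8.3]
g_scene 55 103 ang pct [0.3 0.4 0.6] perp at .60 mm [-17.6   2.2] x [-15.6   8.1]
g_scene 70 50 ang pct [0.3 0.4 0.6] perp at .60 mm [-20.4  -2.2] x [-17.7   9.6]
g_top 40 78 ang pct [0.3 0.3 0.8] perp at .60 mm [-14.    7.9] x [-12.4  10.8]
g_top 55 127 ang pct [0.4 0.5 0.7] perp at .60 mm [-13.8   9.5] x [-11.6  10.7]
g_top 70 143 ang pct [0.4 0.6 0.8] perp at .60 mm [-16.5  13.8] x [-15.7  14.8]
```

View pics/g.png

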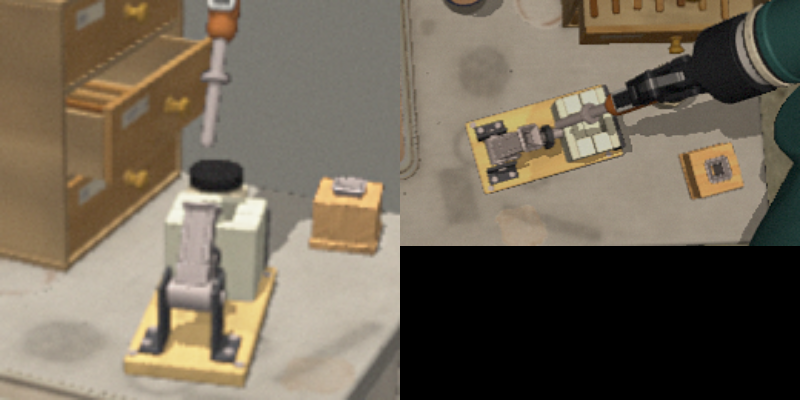

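Call:
step_arm([
  [[0.02,-0.005,-0.02,0.03,-5,-1.2,0],[0.02,-0.02,-0.05,0.04,-12,-2.9,0],[0.02,-0.035,-0.08,0.04,-20,-4.9,0],[0.02,-0.05,-0.115,0.03,-28,-6.9,0],[0.02,-0.07,-0.147,0.01,-34,-8.3,0],[0.02,-0.07,-0.147,0.003,-34,-8.3,0],[0.02,-0.07,-0.147,-0.007,-34,-8.3,0],[0.02,-0.07,-0.147,-0.007,-34,-8.3,0]],
], newtons=120)

```text
time: 15.3
tool_pos: [0.4649, -0.3576, 0.2701]
tcp_rot: [3.118, 0.382, 0.003]
wrist_force: [-0.0, 0.2, -2.5]
width: 0.282
```

```bash
python3 look.py h scene wrist
cat > bar.py <<'E'
from h import *
import sys
from scipy.spatial.transform import Rotation as R
np.set_printoptions(precision=1,suppress=True)
t=read_state()["tool_pos"]
for f in sys.argv[1:]:
    v=(np.load(f+".npy").reshape(-1,3)-t)*1000
    for lo,hi in ((-65,-45),(-80,-74),(-100,-82),(-115,-100),(-140,-115)):
        q=v[(abs(v[:,0])<20)&(abs(v[:,1])<20)&(v[:,2]>lo)&(v[:,2]<hi)]
        if len(q)>5: print(f,lo,len(q),np.percentile(q,[3,97],axis=0).ravel(),q.mean(0))
P=np.load("g_top.npy");q=P[(abs(P[...,0]-.463)<.018)&(abs(P[...,1]+.357)<.018)&(P[...,2]<.058)]
b=P[(abs(P[...,0]-.463)<.025)&(abs(P[...,1]+.357)<.025)&(P[...,2]>.058)]*1000
print("rim",b.mean(0),cv2.minAreaRect(b[:,:2].astype(np.float32)));print("hole",len(q),q.mean(0)*1000,q.min(0)*1000,q.max(0)*1000)
E
python3 bar.py h_scene h_wrist;python3 -c "
import cv2,numpy as np
b=cv2.resize(cv2.imread('h_scene.png')[130:250,380:500],(400,400))
a=cv2.resize(cv2.imread('h_wrist.png'),(400,300))
o=np.zeros((400,800,3),np.uint8);o[:,:400]=b;o[:300,400:]=a
cv2.imwrite('pics/h.png',o)"
```

```text
15.3 [ 0.4649 -0.3576  0.2701] [3.1178 0.3817 0.0026] [-0.6986  0.0864  1.7797  0.0009  1.274   0.6283] [-0.0019  0.2387 -2.5006] 0.28164497489043167
toolz [ 0.0017 -0.0003 -1.    ]
h_scene -65 39 [ -8.2  -0.2 -62.4   1.4  11.2 -45.3] [ -3.7   6.5 -54.2]
h_scene -80 26 [-13.   -2.5 -78.4   7.4  14.3 -74.1] [ -3.8   7.2 -75.9]
h_scene -100 41 [ -9.2   1.4 -98.8   2.5  10.6 -82.3] [ -4.    5.6 -90.2]
h_scene -115 31 [  -9.4    0.5 -114.4    0.9   12.4 -100.3] [  -4.3    6.  -107.1]
h_scene -140 40 [  -8.9   -1.  -135.1    2.3   10.3 -115.7] [  -3.9    5.8 -123.9]
h_wrist -65 118 [  2.   -4.7 -64.7   5.9   4.6 -56.5] [  4.6   0.5 -61. ]
h_wrist -80 546 [ -4.4 -11.3 -78.3  11.1  10.2 -74. ] [  5.1   0.3 -75. ]
h_wrist -115 103 [   2.3   -4.3 -114.1    5.6    4.9 -101.2] [   4.5    0.6 -108.1]
h_wrist -140 117 [   0.5   -4.8 -130.2    5.6    5.3 -115.1] [   4.1    0.8 -122.4]
rim [ 466.8 -363.4  514.3] ((462.8729248046875, -357.6942138671875), (42.70069885253906, 56.35154342651367), 80.59700775146484)
hole 218 [ 463.  -357.5   47.2] [ 445.  -374.5    7.2] [ 481. -339.   58.]
```

View pics/h.png

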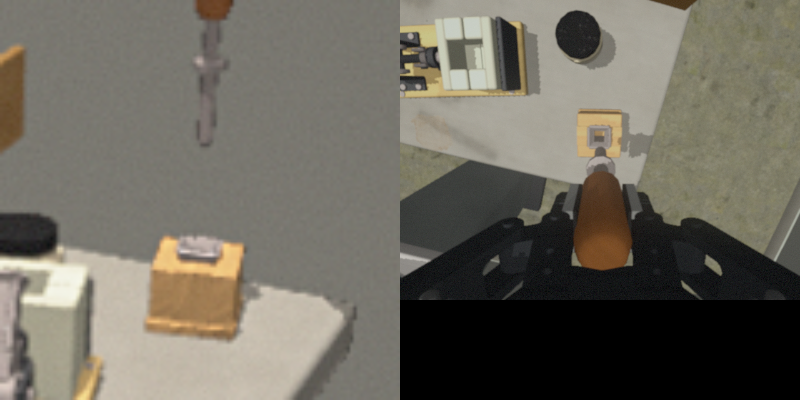

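Call:
step_arm([
  [[0.02,-0.0012,0.0001,-0.03,0,0,0],[0.02,-0.0012,0.0001,-0.065,0,0,0],[0.02,-0.0012,0.0001,-0.075,0,0,0],[0.02,-0.0012,0.0001,-0.085,0,0,0],[0.02,-0.0012,0.0001,-0.095,0,0,0],[0.02,-0.0012,0.0001,-0.105,0,0,0],[0.02,-0.0012,0.0001,-0.115,0,0,0],[0.02,-0.0012,0.0001,-0.12,0,0,0]],
], newtons=120)

```text
time: 16.4
tool_pos: [0.4639, -0.3576, 0.1504]
tcp_rot: [3.117, 0.382, 0.004]
wrist_force: [-1.1, 4.2, 1.5]
width: 0.28
```

Call:
step_arm([
  [[0.02,0,0,-0.002,0,0,0],[0.02,0,0,-0.004,0,0,0],[0.02,0,0,-0.006,0,0,0],[0.02,0,0,-0.006,0,0,0],[0.02,0,0,-0.006,0,0,0],[0.02,0,0,-0.006,0,0,0],[0.02,0,0,-0.006,0,0,0],[0.02,0,0,-0.006,0,0,0]],
], newtons=60)

```text
time: 17.4
tool_pos: [0.4642, -0.3576, 0.1461]
tcp_rot: [3.117, 0.382, 0.005]
wrist_force: [-2.0, 6.7, 6.8]
width: 0.276
```

Same height (0.146) and same 6.8 N upward force as at the original grasp: the bar is on the floor. Release and retreat.

Call:
step_arm([
  [[0.03,0,0,0,0,0,0],[0.06,0,0,0,0,0,0],[0.085,0,0,0,0,0,0],[0.085,0,0,0,0,0,0],[0.085,0,0,0,0,0,0],[0.085,0,0,0.04,0,0,0],[0.085,0,0,0.1,0,0,0],[0.085,0,0,0.155,0,0,0]],
])

```text
time: 18.4
tool_pos: [0.4641, -0.3576, 0.3027]
tcp_rot: [3.117, 0.382, 0.005]
wrist_force: [0.5, -1.1, 0.8]
width: 0.997
```

Call:
step_arm([
  [[0.085,-0.03,-0.04,0,0,0,0],[0.085,-0.06,-0.08,0,0,0,0],[0.085,-0.09,-0.12,0,0,0,0],[0.085,-0.1,-0.15,0,0,0,0],[0.085,-0.1,-0.15,0,0,0,0],[0.085,-0.1,-0.15,0,0,0,0],[0.085,-0.1,-0.15,0,0,0,0],[0.085,-0.1,-0.15,0,0,0,0]],
])

```text
time: 19.4
tool_pos: [0.3647, -0.5067, 0.3028]
tcp_rot: [3.116, 0.384, 0.005]
wrist_force: [-0.1, -0.2, 0.6]
width: 0.996
```

```bash
python3 look.py i scene top; python3 lev.py g_top i_top| grep " 55 \| 70 "
python3 - <<'E'
from h import *
np.set_printoptions(precision=4,suppress=True)
for f in ("scene","i_scene","top","i_top"):
    P=np.load(f+".npy");m=(abs(P[...,0]-.463)<.03)&(abs(P[...,1]+.355)<.03)&(P[...,2]<.2)
    for lo,hi in ((.066,.1),(.11,.14),(.14,.17),(.172,.19)):
        q=P[m&(P[...,2]>lo)&(P[...,2]<hi)]
        if len(q)>4: print(f,lo,len(q),q.mean(0),q[:,2].max())
a=cv2.resize(cv2.imread('i_scene.png')[130:290,300:500],(400,320))
b=cv2.resize(cv2.imread('i_top.png')[120:360,150:530],(400,253))
o=np.zeros((320,800,3),np.uint8);o[:,:400]=a;o[:253,400:]=b
cv2.imwrite('pics/i.png',o)
E
```

```text
19.4 [ 0.3647 -0.5067  0.3028] [3.1164 0.3838 0.0048] [-0.9878  0.1408  1.6597  0.002   1.3383  0.3374] [-0.0909 -0.2063  0.5644] 0.9956213775164627
toolz [ 0.0032 -0.0013 -1.    ]
g_top 55 127 ang pct [0.4 0.5 0.7] perp at .60 mm [-13.8   9.5] x [-11.6  10.7]
g_top 70 143 ang pct [0.4 0.6 0.8] perp at .60 mm [-16.5  13.8] x [-15.7  14.8]
i_top 55 128 ang pct [0.4 0.5 0.8] perp at .60 mm [-14.5  10.3] x [-11.2  10.4]
i_top 70 139 ang pct [0.4 0.6 0.8] perp at .60 mm [-16.8  13.3] x [-15.8  14.8]
scene 0.066 90 [ 0.4596 -0.3488  0.0811] 0.0998519945153552
scene 0.11 137 [ 0.4583 -0.3451  0.1259] 0.13993123164533255
scene 0.14 134 [ 0.4577 -0.3456  0.1554] 0.16993525956114947
scene 0.172 68 [ 0.4586 -0.3489  0.1787] 0.1845439816740675
i_scene 0.066 88 [ 0.4567 -0.3476  0.0796] 0.09957012364254525
i_scene 0.11 136 [ 0.4529 -0.3415  0.1253] 0.1399231270818061
i_scene 0.14 137 [ 0.4512 -0.3413  0.155 ] 0.16976188804278503
i_scene 0.172 61 [ 0.4513 -0.3427  0.1786] 0.18465592252833668
top 0.066 66 [ 0.4619 -0.3491  0.0723] 0.08519844765166185
top 0.11 60 [ 0.4624 -0.3449  0.1256] 0.13989677164519476
top 0.14 74 [ 0.4615 -0.3455  0.1558] 0.1698664920359506
top 0.172 127 [ 0.4626 -0.3527  0.1782] 0.18356582476637917
i_top 0.066 56 [ 0.4599 -0.3468  0.072 ] 0.08349264646660082
i_top 0.11 57 [ 0.4578 -0.3412  0.1259] 0.13993230162605097
i_top 0.14 61 [ 0.4571 -0.3406  0.1562] 0.16992181789541616
i_top 0.172 125 [ 0.4547 -0.3472  0.1783] 0.18422747821139496
```

View pics/i.png

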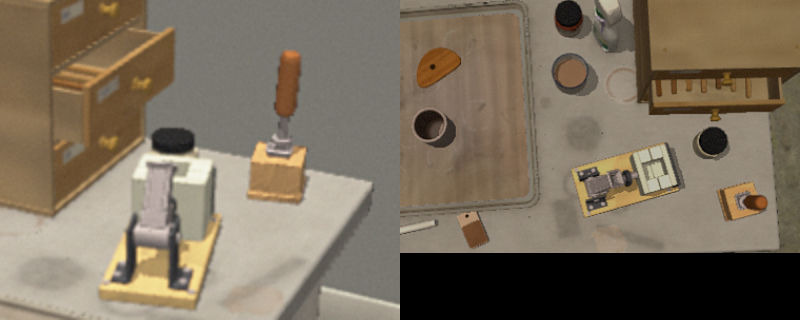

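Run:
```python
from h import *
im,d=read_camera("top");P=cloud("top",d)
m=(abs(P[...,0]-.463)<.03)&(abs(P[...,1]+.355)<.03)&(P[...,2]<.2)&(P[...,2]>.172)
print(P[m].mean(0)); finish_job()
```

```text
[ 0.45465009 -0.34732849  0.17824828]
the job is handed in; nothing more can be done
```

I finished the whole sequence and handed the job in at about 19.5 s of the 58 s; `finish_job()` gave no verdict.

- **Inserting the bar:** I lifted it from the stand and pushed it into the open socket along the 0.62 rad lean. The push ended with about 20 N along the bar, so the tip was on the socket floor.
- **Throwing the lever:** I swung it about the pivot until the bar met a 6 N push-back at the end of travel. That fits the stop, and the depth images put the lever lean at roughly 0.6 rad.
- **Returning the bar:** I drew the bar out and lowered it into the stand. It seated at the same tool height and with nearly the same upward force as at the first grasp.

**Last checks:**
- The lever still leans over the shut mould, its angle unchanged within measurement error since the bar came out.
- The bar top is at the same height as at the start and did not move between the last two pictures.
- The gripper is clear of everything.
- The jar, cup and tumbler look undisturbed in the last picture; I did not measure them.

**One thing differs:** the bar did not return exactly upright. It leans about 0.06 rad in its hole's play, compared with nearly upright at the start. That is within the 0.12 rad limit, so I left it rather than risk regrasping.

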